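# Change over a drilling jig with an unmarked thread

## Robot

A 7-joint arm with a two-finger parallel gripper is mounted at the origin on the work surface. World frame = base frame: x ahead of the robot, y to its left, z up, the work surface at z = 0. Lengths are in m, angles in rad, forces in N, time in s.
With the tool pointing down it reaches from about 0.4 to 0.9 m from the base axis. Payload 5.5 kg.
Tool frame: the origin (TCP) lies between the finger pads; the fingertips stand 11 mm ahead of it and the grasp point (between the pads) lies 8 mm behind it; z points along the fingers, y is the line along which they close (so a half turn about z gives the same grasp; the last joint's range is limited). The gripper opens to 92 mm and grips with 3 to 60 N. Pads are 19 mm wide; open, the fingers measure 130 mm over their backs; the gripper's body (75 mm by 190 mm) begins 47 mm behind the grasp point.
Start: joints at [-1.003, 0.501, -0.427, 1.55, 0.221, 1.138, -0.21], TCP at [0.195, 0.62, 0.238] pointing down, gripper open.
Joint ranges: [-2.88, 2.88], [-0.31, 2.03], [-1.54, 1.56], [0.2, 2.42], [-1.41, 4.55], [0.19, 2.02], [-2.57, 2.57]. Speed limits (rad/s): [2.57, 2.57, 3.14, 3.14, 3.14, 3.14, 3.14].

## Interface

Orientations are given as a unit quaternion [w, x, y, z].
In Python, from workcell import manip gives the robot as it stands.
- The arm moves only by the tool jog_arm, never from a script. Its argument "plan" is text: rows parted by semicolons, each of 7 numbers parted by spaces: the gripper command: -1 is shut, 1 is fully open, values between are in proportion, then the shift along the tool's x, y, z in units of 500 mm (1.0 is 500 mm), then the turn, a rotation vector about the tool's x, y, z in units of 180 degrees (1.0 is 180 degrees). A call has exactly 10 rows; each row is the pose to reach, as a shift and turn from the pose commanded when the call began, along the tool's axes at that moment, turning the shorter way round; what a row does not reach only later rows make up. A row lasts 1/8 s, in which the tool goes at most 62.5 mm and 10.7 degrees, less where a joint would pass 70% of its speed; a pose out of reach is approached as far as the arm can. A call with a number of a shift or a turn outside -1 to 1 is refused whole. A call with a gripper value outside its range is refused whole. The fingers move at their own pace and stop on an object; the grip force is fixed at half the most. Time passes only in rows, so rows that repeat a pose let the fingers close, or fill a call up. It gives the time, the measured TCP pose, the force, the opening and the grip force at its end, in the units of the state.
- manip.get_obs(): the state, without advancing time (a new reading comes with each control period).
- manip.get_image(name): name is "side" or "top"; returns the picture (420x560x3 uint8, red, green, blue); there is no depth.
- manip.calibration(name): a dict with "camera_matrix" (3x3 intrinsics, pixels), "dist_coeffs" ([k1, k2, p1, p2, k3] as OpenCV has them; the pictures are not rectified), "pose" (4x4, takes a point from camera to world coordinates). Camera axes: x right, y down, z forward; pixel columns grow to the right and rows downward; lengths in m; the calibration is good to about 2 mm. A picture is of the moment at which its call begins. calibration takes no time and is no camera call.
- manip.close_job(): hands the job in; it is judged then, once.
Trained networks look in the newest picture that a camera, given by its name, has taken for a name from the list of things; names that differ only in an ending like _2 or _b are one class to them, and where a whole thing is asked for, a point or a joint stands for the part that bears it (a point fixed in the world has none). Each returns a list of dicts, best first, with "confidence" (0 to 1); they miss things now and then, are a little off and sometimes report something else, mostly with a low value. They report only what shows in the picture. A call takes as long as a camera call. They do not tell look-alikes from the thing itself.
- manip.find_in(camera, thing): "xyz" ([x, y, z] in m, in world coordinates, good to about 4 mm: the middle of the surface that is visible of it).
The state is a dict: "time": time; "q": joint angles; "joint_velocities": joint speeds; "joint_torque": joint torques, N m; "eef_pos": TCP position; "eef_rot": TCP orientation; "wrist_force": force on the tool from outside, world axes, zero at the start; "moment": the same for the moment, N m; "finger_gap": finger opening in m; "grasp_force": force on a finger pad.
Only numpy, scipy, OpenCV 4.12 (cv2) and the standard library are available. Lean on these libraries where they do the work, as an engineer would, in place of code of your own. Each camera call takes 0.05 s, during which the arm holds its last target. There are 200 camera calls.

## Task

Change over the framer's drilling jig: undo its hand nut - the thread may be ordinary or reverse, so try both ways and feel which one gives - for the half turn to its other stop, where the three arms stand clear between the nests, and lay every finished (tenoned) piece in the grey tray. Then set each of the long plain square blanks from the crate flat and centred in a nest of its own, and do the nut up fully again so that its arms lie over the blanks. The offcuts stay in the crate, and the spare nut on its wooden foot, the glue, the tape and the stapler are left alone.

Things in the scene. Friction and masses are not known exactly. Their poses are not given: they have to be found in the camera images.
- hub_p (a joint): turning of hand nut p, rad: 0 = fully done up, arms over the nests, hard stop; grows as it is undone, whichever way that is; far stop at 3.2 (half a turn), where the arms stand midway between the nests. Stiff (0.15 N m), stays put, rises 3 mm per rad. Nuts p and q look alike: one is on the jig, the other is the spare; one has a reverse thread, not told which
- hub_q (a joint): turning of hand nut q, rad: 0 = fully done up, arms over the nests, hard stop; grows as it is undone, whichever way that is; far stop at 3.2 (half a turn), where the arms stand midway between the nests. Stiff (0.15 N m), stays put, rises 3 mm per rad. Nuts p and q look alike: one is on the jig, the other is the spare; one has a reverse thread, not told which
- wing_p (a point): centre of the black wing grip of hand nut p, on its axis, 88 mm above the bench when done up. The wing is an upright bar 50 mm long (this x), 13 mm thick, 28 mm high, turning with the nut. Three steel arms (16 wide, 6 thick) reach out 91 mm under it, their tops 32 mm below this point; one arm points along this +x. The nut whose axis is at the jig's centre is the jig's
- wing_q (a point): centre of the black wing grip of hand nut q, on its axis, 88 mm above the bench when done up. The wing is an upright bar 50 mm long (this x), 13 mm thick, 28 mm high, turning with the nut. Three steel arms (16 wide, 6 thick) reach out 91 mm under it, their tops 32 mm below this point; one arm points along this +x. The nut whose axis is at the jig's centre is the jig's
- jig: the drilling jig: a fixed steel disc 238 mm across, 12 mm thick, with three nests at 120 degrees; origin under its centre. In each nest a piece rests on two aluminium saddles, 27 mm either side of the nest's centre (8 mm wide, seat 26 mm above the bench, sloping cheeks to 39 mm that leave 25 mm at the seat and 40 mm at the top)
- nest1 (a point): nest of the jig: where the centre of a seated piece lies, 37 mm above the bench, 76 mm from the jig's centre. x points radially outward, the way a piece lies; z up. Between its two saddles a gap of 46 mm along x is free for fingers, down to the disc (12 mm above the bench)
- nest2 (a point): nest of the jig: where the centre of a seated piece lies, 37 mm above the bench, 76 mm from the jig's centre. x points radially outward, the way a piece lies; z up. Between its two saddles a gap of 46 mm along x is free for fingers, down to the disc (12 mm above the bench)
- nest3 (a point): nest of the jig: where the centre of a seated piece lies, 37 mm above the bench, 76 mm from the jig's centre. x points radially outward, the way a piece lies; z up. Between its two saddles a gap of 46 mm along x is free for fingers, down to the disc (12 mm above the bench)
- blank1_c (a point): plain square wooden blank, loose in the crate: 76 mm long (along its x), 22 mm square, centre of the piece. z up as it starts; any face may lie up. None if absent
- blank2_c (a point): plain square wooden blank, loose in the crate: 76 mm long (along its x), 22 mm square, centre of the piece. z up as it starts; any face may lie up. None if absent
- blank3_c (a point): plain square wooden blank, loose in the crate: 76 mm long (along its x), 22 mm square, centre of the piece. z up as it starts; any face may lie up. None if absent
- done1_c (a point): finished wooden piece, in a nest under an arm at the start: 76 mm long (along its x), 22 mm square, centre of the piece. Its +x end is a round tenon 14 mm thick and 20 mm long, the rest 22 mm square (from x = -38 to +18 mm). None if absent
- done2_c (a point): finished wooden piece, in a nest under an arm at the start: 76 mm long (along its x), 22 mm square, centre of the piece. Its +x end is a round tenon 14 mm thick and 20 mm long, the rest 22 mm square (from x = -38 to +18 mm). None if absent
- done3_c (a point): finished wooden piece, in a nest under an arm at the start: 76 mm long (along its x), 22 mm square, centre of the piece. Its +x end is a round tenon 14 mm thick and 20 mm long, the rest 22 mm square (from x = -38 to +18 mm). None if absent
- off1_c (a point): short square offcut in the crate, 46 x 22 x 22 mm, its centre; stays in the crate
- off2_c (a point): flat wooden offcut in the crate, 70 x 34 x 9 mm, its centre; stays in the crate
- off3_c (a point): dark stepped moulding offcut in the crate, 55 x 36 mm, 26 mm high, point near its middle; stays in the crate
- crate_in (a point): centre of the inner floor (6 mm above the bench) of the fixed plywood crate, inside 262 mm along its x by 182 mm along its y, walls 6 mm thick with rims 40 mm above the bench
- tray_in (a point): centre of the inner floor (4 mm above the bench) of the fixed grey plastic tray, inside 232 mm along its x by 142 mm along its y, walls 4 mm thick, rims 28 mm above the bench. Crate and tray stand on opposite sides of the jig, either way round
- glue_c (a point): white glue bottle with a red cap, 56 mm across, 150 mm high, its centre; bystander
- tape_c (a point): roll of tape lying flat, 96 mm across, 24 mm high, its centre; bystander
- stapler_c (a point): yellow hand stapler, about 150 mm long and 116 mm high, its centre; bystander
Not all that is in view belongs to the job. Leave any blue or pink look-alike of the part that bears done3_c alone.

How it is judged:
By the outcome, as a careful person would: the job done as asked, in the order asked, and still so for the second after the job is handed in, with the robot touching nothing.
Of blank1, blank2, blank3 only 2 to 3 are there at a start; the rules pass over those that are not, and their reading is None.
Of done1, done2, done3 only 1 to 3 are there at a start; the rules pass over those that are not, and their reading is None.
At some moment in a run one of done1, done2, done3, off1, off2, off3 may be knocked a few centimetres aside while the robot is not near it.
Once in a run the grip may slacken for a moment while it holds something.
It also fails if it takes over 210 s, if anything falls off the work surface, if the arm or the gripper's body presses on something with over 40 N, if the wrist force passes 120 N, or if a joint passes its speed limit or range.

## Working session

There is one attempt and no reset: what is moved stays moved. The work goes in short steps, Python scripts to look and compute and a tool call to move; the robot and the scene stay as the last step left them, time stands still between calls to the robot, and variables do not carry over. Pictures are saved under pics/ and viewed, at most 14 in all, crops included, and the job is handed in when it is done.

Besides the shell and the picture viewer there is one more tool, called after "Request:" by a JSON object that holds its "api" and its "payload", one argument or row to a line. jog_arm: Moves the arm, as the interface text tells. Shifts and turns lie within -1 to 1; 1 stands for 500 mm of shift or 180 degrees of turn. Its arguments: {"type":"object","properties":{"plan":{"type":"string"}},"required":["plan"]}

```bash
ls; mkdir -p pics
cat > h.py <<'E'
import numpy as np, cv2
from workcell import manip
def snap(cam,name=None):
    im=np.array(manip.get_image(cam))
    if name: cv2.imwrite(f'pics/{name}.png',cv2.cvtColor(im,cv2.COLOR_RGB2BGR))
    return im
def pix2w(cam,uv,z):
    c=manip.calibration(cam);K=np.array(c['camera_matrix']);d=np.array(c['dist_coeffs']);P=np.array(c['pose'])
    n=cv2.undistortPoints(np.array(uv,float).reshape(-1,1,2),K,d).reshape(-1,2)
    r=np.c_[n,np.ones(len(n))]@P[:3,:3].T
    o=P[:3,3]; return o+r*((z-o[2])/r[:,2])[:,None]
def w2pix(cam,p):
    c=manip.calibration(cam);K=np.array(c['camera_matrix']);d=np.array(c['dist_coeffs']);P=np.linalg.inv(np.array(c['pose']))
    return cv2.projectPoints(np.array(p,float).reshape(-1,3),cv2.Rodrigues(P[:3,:3])[0],P[:3,3],K,d)[0].reshape(-1,2)
E
python3 - <<'E'
from h import *
o=manip.get_obs();print({k:np.round(v,3).tolist() for k,v in o.items()})
a=snap('top','top0');b=snap('side','side0')
for n in ['wing_p','jig','nest1','blank1_c','done1_c','crate_in','tray_in','off1_c','off2_c','off3_c']:
  for c in ['top','side']:
    try: print(n,c,[(np.round(r['xyz'],3).tolist(),round(r['confidence'],2)) for r in manip.find_in(c,n)])
    except Exception as e: print(n,c,e)
for c in ['top','side']: print(np.round(manip.calibration(c)['pose'],3).tolist())
E
```

```text
pics
{'time': 0.0, 'q': [-1.003, 0.502, -0.427, 1.551, 0.221, 1.138, -0.21], 'joint_velocities': [0.001, 0.0, -0.001, 0.001, 0.0, -0.001, 0.002], 'joint_torque': [-0.001, -56.659, -5.816, -27.912, -0.068, 0.031, 0.0], 'eef_pos': [0.195, 0.619, 0.237], 'eef_rot': [-0.0, 0.152, 0.988, -0.001], 'wrist_force': [-0.577, 0.436, 0.719], 'moment': [-0.016, -0.031, -0.022], 'grasp_force': 0.0, 'finger_gap': 0.092}
wing_p top [([0.73, -0.086, 0.056], 0.79), ([0.508, -0.014, 0.055], 0.59)]
wing_p side [([0.731, -0.092, 0.054], 0.93), ([0.509, -0.015, 0.055], 0.6)]
jig top [([0.728, -0.088, 0.057], 0.72), ([0.387, 0.47, 0.024], 0.6)]
jig side [([0.496, -0.034, 0.008], 0.65), ([0.377, 0.456, 0.016], 0.38)]
nest1 top [([0.729, -0.085, 0.055], 0.74), ([0.517, 0.004, 0.013], 0.68)]
nest1 side [([0.5, -0.034, 0.017], 0.9), ([0.73, -0.086, 0.057], 0.44)]
blank1_c top []
blank1_c side []
done1_c top [([0.506, -0.242, 0.019], 0.2)]
done1_c side []
crate_in top [([0.504, -0.286, 0.008], 0.57)]
crate_in side [([0.488, -0.282, 0.009], 0.87)]
tray_in top [([0.518, 0.002, 0.01], 0.17)]
tray_in side [([0.514, 0.305, 0.008], 0.58)]
off1_c top [([0.385, 0.473, 0.025], 0.51)]
off1_c side [([0.507, -0.34, 0.028], 0.72)]
off2_c top [([0.425, -0.336, 0.014], 0.76)]
off2_c side [([0.449, -0.065, 0.036], 0.44)]
off3_c top [([0.507, -0.241, 0.016], 0.72), ([0.592, -0.329, 0.03], 0.7)]
off3_c side [([0.5, -0.244, 0.016], 0.89), ([0.4, -0.544, 0.073], 0.75), ([0.501, -0.035, 0.014], 0.57)]
[[0.001, -0.997, 0.075, 0.358], [-1.0, -0.001, 0.008, -0.027], [-0.008, -0.075, -0.997, 1.711], [0.0, 0.0, 0.0, 1.0]]
[[0.901, -0.222, 0.373, -0.059], [-0.434, -0.474, 0.766, -1.123], [0.007, -0.852, -0.523, 0.844], [0.0, 0.0, 0.0, 1.0]]
```

Run:
```python
import cv2
a=cv2.imread('pics/top0.png');cv2.imwrite('pics/top0b.png',a[100:400,60:560] if 0 else cv2.resize(a,(784,588),interpolation=cv2.INTER_CUBIC))
b=cv2.imread('pics/side0.png');cv2.imwrite('pics/side0b.png',cv2.resize(b,(784,588),interpolation=cv2.INTER_CUBIC))
```

```text
(no output)
```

View pics/top0b.png

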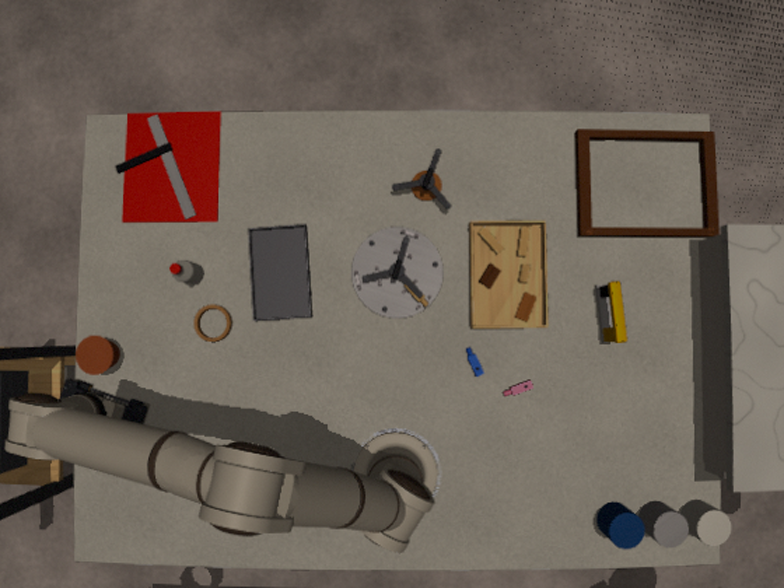

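View pics/side0b.png

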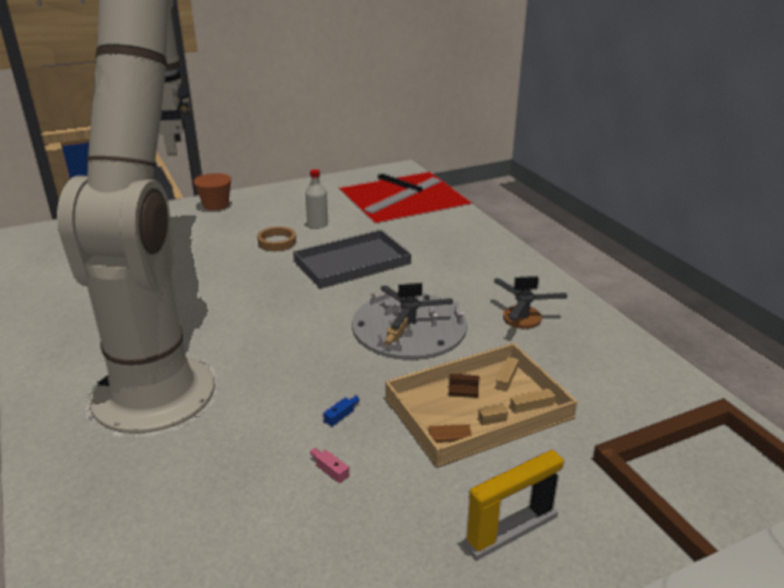

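The top view shows the tray at (281,272), the jig at (397,272) with one done piece under its lower-right arm (415,293), and the spare nut at (427,185). The crate at (507,275) holds two blanks, (490,240) and (524,242). The short offcut (525,273), the moulding (489,276) and the flat offcut (525,306) stay in it. The blue (474,362) and pink (518,388) pieces are look-alikes to leave alone. I'll enlarge the jig and crate to confirm.

Run:
```python
import cv2
a=cv2.imread('pics/top0.png')[140:250,240:400];cv2.imwrite('pics/c1.png',cv2.resize(a,None,fx=5,fy=5,interpolation=cv2.INTER_CUBIC))
b=cv2.imread('pics/side0.png')[190:334,245:419];cv2.imwrite('pics/c2.png',cv2.resize(b,None,fx=4,fy=4,interpolation=cv2.INTER_CUBIC))
```

```text
(no output)
```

View pics/c1.png

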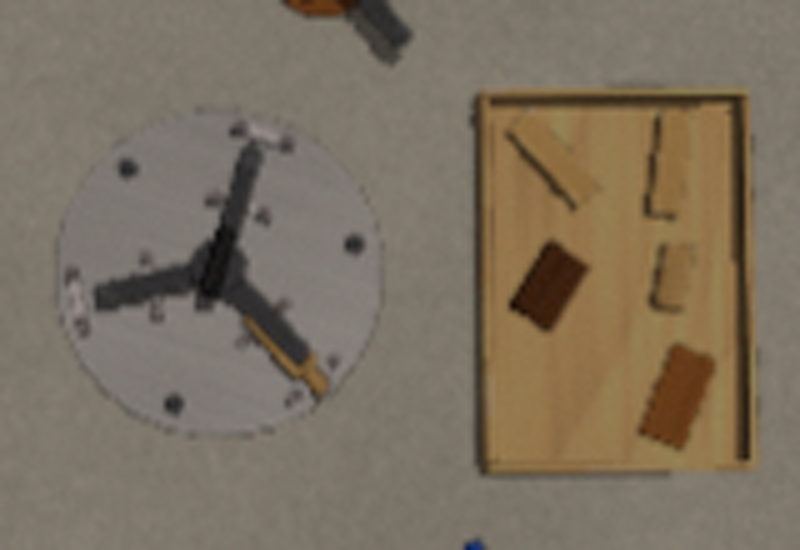

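View pics/c2.png

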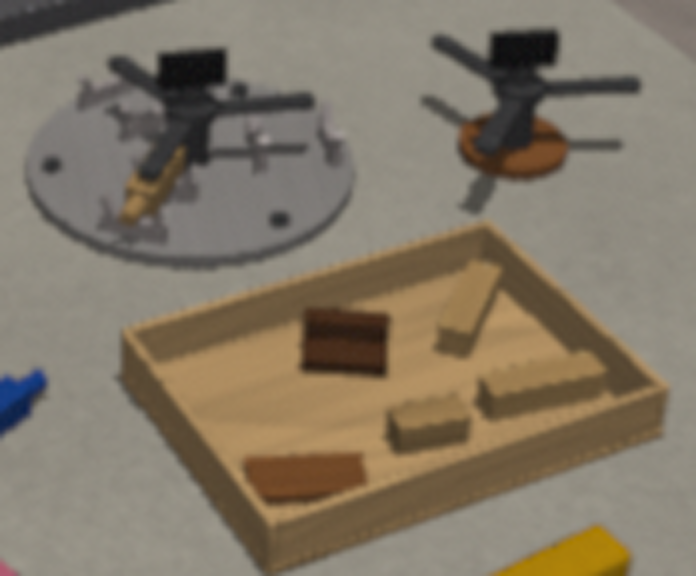

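The crops confirm one tenoned piece, under the lower-right arm of the jig nut (tenon outward at c1 (318,385)). The two long blanks in the crate are c1 (552,160) and (670,163). The short block at (675,275) is the offcut.

Run:
```python
from h import *
T=lambda l:np.array(l,float)/5+[240,140]-.4
S=lambda l:np.array(l,float)/4+[245,190]-.4
f=lambda n,a:print(n,np.round(a,4).tolist())
d=pix2w('top',T([(57,273),(383,273),(220,110),(220,437)]),.012);f('disc',d[:,:2]);f('c',d.mean(0))
f('bolt pts',pix2w('top',T([(128,168),(354,244),(174,404)]),.012)[:,:2])
f('wing top',pix2w('top',T([(216,268)]),.102)); f('wing side',pix2w('side',S([(191,51)]),.102))
tips=pix2w('top',T([(255,145),(97,300),(309,360)]),.055);f('tips',tips[:,:2])
c=d.mean(0)
f('ang tips',np.degrees(np.arctan2(tips[:,1]-c[1],tips[:,0]-c[0])))
f('rad',np.hypot(*(tips-c)[:,:2].T))
b=pix2w('top',T([(128,168),(354,244),(174,404)]),.012);f('bolt ang',np.degrees(np.arctan2(b[:,1]-c[1],b[:,0]-c[0])));f('bolt c',b.mean(0))
f('A top',pix2w('top',T([(515,120),(597,192),(510,135),(577,208)]),.028)[:,:2])
f('A side',pix2w('side',S([(468,262),(502,266),(470,335),(436,328)]),.028)[:,:2])
f('B top',pix2w('top',T([(660,110),(692,110),(686,211),(652,211)]),.028)[:,:2])
f('B side',pix2w('side',S([(478,380),(588,352),(606,372),(490,397)]),.028)[:,:2])
f('crate corners top',pix2w('top',T([(490,103),(740,103),(745,462),(488,465)]),.04)[:,:2])
n=lambda l:np.array(l,float)/1.4
f('tray',pix2w('top',n([(249,228),(305,225),(311,317),(254,321)]),.028)[:,:2])
f('side ctr disc',pix2w('side',S([(27,165),(354,165)]),.012)[:,:2])
```

```text
disc [[0.5145, 0.1106], [0.5146, -0.1242], [0.633, -0.0067], [0.3966, -0.007]]
c [0.5147, -0.0068, 0.012]
bolt pts [[0.5907, 0.0597], [0.5355, -0.1034], [0.4202, 0.026]]
wing top [[0.5097, -0.0052, 0.102]]
wing side [[0.514, -0.003, 0.102]]
tips [[0.6011, -0.0319], [0.4915, 0.0789], [0.4495, -0.0697]]
ang tips [-16.1653, 105.1166, -136.0243]
rad [0.09, 0.0888, 0.0906]
bolt ang [41.2069, -77.7982, 160.8496]
bolt c [0.5155, -0.0059, 0.012]
A top [[0.6234, -0.2185], [0.5715, -0.2768], [0.6125, -0.2148], [0.5599, -0.2624]]
A side [[0.6142, -0.2134], [0.632, -0.2267], [0.573, -0.2791], [0.5575, -0.264]]
B top [[0.6309, -0.3231], [0.631, -0.3462], [0.5579, -0.3407], [0.5578, -0.3162]]
B side [[0.5532, -0.3183], [0.63, -0.3246], [0.6285, -0.3453], [0.551, -0.3349]]
crate corners top [[0.6337, -0.1994], [0.6342, -0.3786], [0.3782, -0.3781], [0.3763, -0.1961]]
tray [[0.6267, 0.375], [0.634, 0.2297], [0.3979, 0.2114], [0.3872, 0.3576]]
side ctr disc [[0.4047, 0.0386], [0.6176, -0.0613]]
```

```bash
cat >> h.py <<'E'
from scipy.spatial.transform import Rotation as Ro
def cur():
    o=manip.get_obs(); q=o['eef_rot']; return o,np.array(o['eef_pos']),Ro.from_quat([q[1],q[2],q[3],q[0]])
def goto(x,y,z,yaw_y):
    """numbers for a plan: TCP target and world yaw (deg) of tool y (mod 180), tool straight down"""
    o,p,R=cur()
    best=None
    for a in (yaw_y,yaw_y+180):
        a_=np.radians(a);Y=np.array([np.cos(a_),np.sin(a_),0]);Z=np.array([0,0,-1.]);X=np.cross(Y,Z)
        rv=(R.inv()*Ro.from_matrix(np.c_[X,Y,Z])).as_rotvec()/np.pi
        print(a,'shift',np.round(R.inv().apply(np.array([x,y,z])-p)/.5,4).tolist(),'turn',np.round(rv,4).tolist())
    print('q7',round(o['q'][6],3),'pos',np.round(p,4),'yawy',np.round(np.degrees(np.arctan2(*R.apply([0,1,0])[[1,0]])),2),'t',round(o['time'],2))
E
python3 - <<'E'
from h import *
T=lambda l:np.array(l,float)/5+[240,140]-.4
s=pix2w('top',T([(263,136),(77,301),(313,380),(239,207),(151,285),(262,322)]),.034)
c=np.array([.514,-.006]);r=s[:,:2]-c
print(np.round(s[:,:2],4).tolist(),np.round(np.degrees(np.arctan2(r[:,1],r[:,0])),1),np.round(np.hypot(*r.T),4))
print((s[:3,:2].mean(0)),s[3:,:2].mean(0))
goto(.513,-.005,.2,73)
E
```

```text
[[0.6107, -0.0377], [0.4925, 0.0944], [0.4365, -0.0731], [0.5597, -0.0206], [0.5039, 0.0419], [0.4776, -0.037]] [ -18.1  102.1 -139.1  -17.7  101.9 -139.6] [0.1018 0.1027 0.1025 0.0479 0.0489 0.0478]
[ 0.5132123  -0.00544366] [ 0.51372598 -0.0052301 ]
73 shift [-0.9818, -1.0016, 0.0754] turn [0.0, -0.0, -0.0026]
253 shift [-0.9818, -1.0016, 0.0754] turn [-0.0, -0.0, 0.9974]
q7 -0.21 pos [0.195  0.62   0.2377] yawy 72.54 t 1.1
```

Request:
{"api": "jog_arm", "payload": {
  "plan": "1 -0.10 -0.10 0 0 0 0; 1 -0.2 -0.2 0 0 0 0; 1 -0.3 -0.3 0 0 0 0; 1 -0.4 -0.4 0 0 0 0; 1 -0.5 -0.5 0 0 0 0; 1 -0.6 -0.6 0 0 0 0; 1 -0.7 -0.7 0 0 0 0; 1 -0.8 -0.8 0.02 0 0 0; 1 -0.9 -0.9 0.05 0 0 0; 1 -0.982 -1.0 0.075 0 0 0"
}}

```text
time: 2.35
eef_pos: [0.4819, 0.0645, 0.2137]
eef_rot: [0.001, 0.152, 0.988, 0.0]
wrist_force: [0.5, 0.7, 1.4]
finger_gap: 0.0914
grasp_force: 0.0
```

Run:
```python
from h import *
goto(.513,-.005,.079,72.5)
print(np.round(manip.get_obs()['q'],2))
```

```text
72.5 shift [-0.1005, -0.1142, 0.2696] turn [0.0003, 0.0006, 0.0003]
252.5 shift [-0.1005, -0.1142, 0.2696] turn [-0.0009, 0.0005, -0.9997]
q7 1.051 pos [0.4819 0.0645 0.2137] yawy 72.56 t 2.35
[-0.09  0.21 -0.11  1.99  0.03  0.95  1.05]
```

Request:
{"api": "jog_arm", "payload": {
  "plan": "0 -0.05 -0.057 0.05 0 0 0; 0 -0.1 -0.114 0.10 0 0 0; 0 -0.1 -0.114 0.15 0 0 0; 0 -0.1 -0.114 0.2 0 0 0; 0 -0.1 -0.114 0.23 0 0 0; 0 -0.1 -0.114 0.25 0 0 0; 0 -0.1 -0.114 0.27 0 0 0; 0 -0.1 -0.114 0.27 0 0 0; 0 -0.1 -0.114 0.27 0 0 0; 0 -0.1 -0.114 0.27 0 0 0"
}}

```text
time: 3.6
eef_pos: [0.5117, -0.0032, 0.0789]
eef_rot: [0.0, 0.152, 0.988, 0.0]
wrist_force: [-0.1, -0.4, 0.4]
finger_gap: 0.046
grasp_force: 0.0
```

Run:
```python
from h import *
goto(.513,-.005,.079,72.5)
a=snap('top')[150:240,235:335];b=snap('side')[160:260,245:365]
f=lambda i,s:cv2.resize(cv2.cvtColor(i,cv2.COLOR_RGB2BGR),(400,400),interpolation=cv2.INTER_CUBIC)
cv2.imwrite('pics/g1.png',np.hstack([f(a,4),f(b,4)]))
```

```text
72.5 shift [-0.0036, -0.0027, -0.0003] turn [0.0001, 0.0003, 0.0002]
252.5 shift [-0.0036, -0.0027, -0.0003] turn [-0.0005, 0.0002, -0.9998]
q7 1.182 pos [ 0.5117 -0.0032  0.0789] yawy 72.54 t 3.6
```

View pics/g1.png

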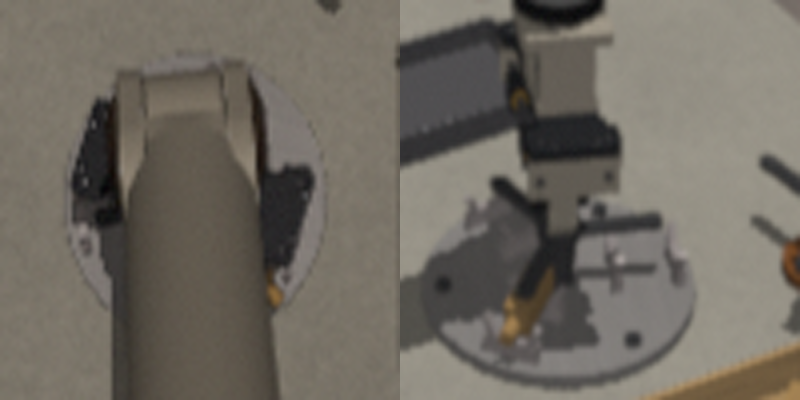

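The side view shows the gripper straddling the wing, with the done piece at lower left of the jig. The top view is blocked by the arm. Next I close on the wing and try about 6° each way.

Request:
{"api": "jog_arm", "payload": {
  "plan": "-1 -0.003 -0.004 0 0 0 0; -1 -0.003 -0.004 0 0 0 0; -1 -0.003 -0.004 0 0 0 0; -1 -0.003 -0.004 0 0 0 0; -1 -0.003 -0.004 0 0 0 0; -1 -0.003 -0.004 0 0 0 0; -1 -0.003 -0.004 0 0 0 0; -1 -0.003 -0.004 0 0 0 0; -1 -0.003 -0.004 0 0 0 0; -1 -0.003 -0.004 0 0 0 0"
}}

```text
time: 4.95
eef_pos: [0.5131, -0.003, 0.0785]
eef_rot: [0.001, 0.151, 0.989, 0.001]
wrist_force: [1.6, 5.3, -1.5]
finger_gap: 0.0179
grasp_force: 30.0
```

Run:
```python
from h import *
goto(.513,-.005,.079,72.5);o=manip.get_obs();print(o['moment'],o['wrist_force'],o['finger_gap'],o['grasp_force'])
```

```text
72.5 shift [-0.0011, -0.0039, -0.001] turn [0.0009, 0.0003, 0.0008]
252.5 shift [-0.0011, -0.0039, -0.001] turn [-0.0005, 0.0015, -0.9992]
q7 1.187 pos [ 0.5131 -0.003   0.0785] yawy 72.65 t 4.95
[ 1.16453924 -0.45996611 -0.04412144] [ 1.55489563  5.30185179 -1.47535235] 0.017907784927260226 29.994656145572662
```

Request:
{"api": "jog_arm", "payload": {
  "plan": "-1 0 0 0 0 0 0.01; -1 0 0 0 0 0 0.02; -1 0 0 0 0 0 0.03; -1 0 0 -0.0003 0 0 0.04; -1 0 0 -0.0003 0 0 0.04; -1 0 0 -0.0003 0 0 0.04; -1 0 0 -0.0003 0 0 0.04; -1 0 0 -0.0003 0 0 0.04; -1 0 0 -0.0003 0 0 0.04; -1 0 0 -0.0003 0 0 0.04"
}}

```text
time: 6.2
eef_pos: [0.5134, -0.0029, 0.0786]
eef_rot: [0.001, 0.213, 0.977, 0.002]
wrist_force: [2.3, 5.8, -2.5]
finger_gap: 0.0185
grasp_force: 30.0
```

Run:
```python
from h import *
goto(.513,-.005,.079,72.5);o=manip.get_obs();print(o['moment'],o['wrist_force'],o['finger_gap'],o['grasp_force'])
```

```text
72.5 shift [-0.0011, -0.0042, -0.0007] turn [0.001, 0.0004, -0.0391]
252.5 shift [-0.0011, -0.0042, -0.0007] turn [0.0007, -0.0016, 0.9609]
q7 1.08 pos [ 0.5134 -0.0029  0.0786] yawy 65.46 t 6.2
[ 1.28714111 -0.65500471  0.03484404] [ 2.30849577  5.77885699 -2.45198516] 0.018543830384256492 29.995399117469788
```

Request:
{"api": "jog_arm", "payload": {
  "plan": "-1 0 0 0 0 0 -0.02; -1 0 0 0 0 0 -0.04; -1 0 0 0 0 0 -0.05; -1 0 0 0 0 0 -0.06; -1 0 0 0 0 0 -0.07; -1 0 0 0 0 0 -0.08; -1 0 0 0 0 0 -0.08; -1 0 0 0 0 0 -0.08; -1 0 0 0 0 0 -0.08; -1 0 0 0 0 0 -0.08"
}}

```text
time: 7.45
eef_pos: [0.5134, -0.0033, 0.0792]
eef_rot: [0.001, 0.089, 0.996, 0.001]
wrist_force: [0.1, 6.5, 3.6]
finger_gap: 0.0182
grasp_force: 30.0
```

Run:
```python
from h import *
goto(.513,-.005,.079,72.5);o=manip.get_obs();print(o['moment'],o['wrist_force'],o['finger_gap'],o['grasp_force'])
```

```text
72.5 shift [0.0002, -0.0036, 0.0003] turn [0.0009, 0.0006, 0.0406]
252.5 shift [0.0002, -0.0036, 0.0003] turn [-0.001, 0.0014, -0.9593]
q7 1.293 pos [ 0.5134 -0.0033  0.0792] yawy 79.82 t 7.45
[ 1.07149107 -0.25530088 -0.13374708] [0.13897774 6.45616819 3.61895468] 0.01823612200932419 29.999477863311768
```

Request:
{"api": "jog_arm", "payload": {
  "plan": "-1 0 0 -0.0002 0 0 -0.02; -1 0 0 -0.0004 0 0 -0.04; -1 0 0 -0.0006 0 0 -0.06; -1 0 0 -0.0008 0 0 -0.08; -1 0 0 -0.001 0 0 -0.10; -1 0 0 -0.001 0 0 -0.10; -1 0 0 -0.001 0 0 -0.10; -1 0 0 -0.001 0 0 -0.10; -1 0 0 -0.001 0 0 -0.10; -1 0 0 -0.001 0 0 -0.10"
}}

```text
time: 8.7
eef_pos: [0.5135, -0.0037, 0.08]
eef_rot: [0.001, -0.068, 0.998, 0.001]
wrist_force: [0.9, 3.6, 6.4]
finger_gap: 0.0183
grasp_force: 30.0
```

Run:
```python
from h import *
goto(.513,-.005,.079,72.5);o=manip.get_obs();print(o['moment'],o['wrist_force'],o['finger_gap'],o['grasp_force'])
b=snap('side')[180:260,250:360]
a=cv2.cvtColor(cv2.imread('pics/side0.png')[180:260,250:360],cv2.COLOR_BGR2RGB)
f=lambda i:cv2.resize(cv2.cvtColor(i,cv2.COLOR_RGB2BGR),(400,290),interpolation=cv2.INTER_CUBIC)
cv2.imwrite('pics/g2.png',np.hstack([f(a),f(b)]))
```

```text
72.5 shift [0.0013, -0.0025, 0.002] turn [0.0007, 0.0008, 0.1405]
252.5 shift [0.0013, -0.0025, 0.002] turn [-0.0011, 0.0009, -0.8594]
q7 1.56 pos [ 0.5135 -0.0037  0.08  ] yawy 97.8 t 8.7
[ 9.16145755e-01  2.17568758e-04 -1.49519944e-01] [0.88192736 3.59248356 6.43446401] 0.018327154867719804 30.001795291900635
```

View pics/g2.png

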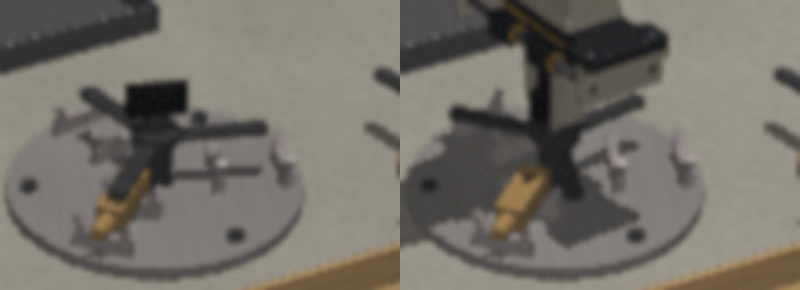

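Counter-clockwise gives: the arms moved off the piece (g2, piece now clear at (520,195)), the moment is 0.15 N m and z rises. Joint 7 doesn't have enough range left, so I'll let go, turn the tool back 180° and regrip.

Request:
{"api": "jog_arm", "payload": {
  "plan": "1 0 0 0 0 0 0; 1 0 0 0 0 0 0; 1 0 0 0 0 0 0; 1 0 0 0 0 0 0; 1 0 0 0 0 0 0.055; 1 0 0 0 0 0 0.11; 1 0 0 0 0 0 0.165; 1 0 0 0 0 0 0.22; 1 0 0 0 0 0 0.275; 1 0 0 0 0 0 0.33"
}}

```text
time: 10.0
eef_pos: [0.5119, -0.0057, 0.0788]
eef_rot: [-0.0, 0.438, 0.899, -0.0]
wrist_force: [-0.2, -1.0, 0.1]
finger_gap: 0.0922
grasp_force: 0.0
```

Request:
{"api": "jog_arm", "payload": {
  "plan": "1 0 0 0 0 0 0.055; 1 0 0 0 0 0 0.11; 1 0 0 0 0 0 0.165; 1 0 0 0 0 0 0.22; 1 0 0 0 0 0 0.275; 1 0 0 0 0 0 0.33; 1 0 0 0 0 0 0.385; 1 0 0 0 0 0 0.44; 1 0 0 0 0 0 0.495; 1 0 0 0 0 0 0.55"
}}

```text
time: 11.25
eef_pos: [0.512, -0.0056, 0.0789]
eef_rot: [-0.0, 0.968, 0.251, -0.0]
wrist_force: [0.2, 0.7, 0.6]
finger_gap: 0.0921
grasp_force: 0.0
```

Run:
```python
from h import *
goto(.5135,-.0055,.080,-78);o=manip.get_obs();print(o['q'],o['moment'],o['wrist_force'],o['finger_gap'],o['grasp_force'])
```

```text
-78 shift [0.0028, 0.0013, -0.0022] turn [-0.0, 0.0001, 0.0945]
102 shift [0.0028, 0.0013, -0.0022] turn [-0.0001, -0.0, -0.9055]
q7 -0.768 pos [ 0.512  -0.0056  0.0789] yawy -60.98 t 11.25
[-0.45892782  0.49972789  0.51399504  2.0381787  -0.37660144  0.69537525
 -0.76834544] [-0.06498767  0.17617618 -0.07185343] [0.16911472 0.74864105 0.59078319] 0.09210743710988913 0.0
```

Request:
{"api": "jog_arm", "payload": {
  "plan": "1 0 0 -0.002 0 0 0.05; 1 0 0.003 -0.002 0 0 0.1; 1 0 0.005 -0.002 0 0 0.117; 1 0 0.005 -0.002 0 0 0.117; -1 0 0.005 -0.002 0 0 0.117; -1 0 0.005 -0.002 0 0 0.117; -1 0 0.005 -0.002 0 0 0.117; -1 0 0.005 -0.002 0 0 0.117; -1 0 0.005 -0.002 0 0 0.117; -1 0 0.005 -0.002 0 0 0.117"
}}

```text
time: 12.5
eef_pos: [0.5133, -0.0078, 0.08]
eef_rot: [-0.0, 0.997, 0.072, -0.0]
wrist_force: [0.5, 0.1, 0.1]
finger_gap: 0.0363
grasp_force: 0.0
```

Run:
```python
from h import *
goto(.5135,-.0055,.080,-78);o=manip.get_obs();print(o['moment'],o['wrist_force'],o['finger_gap'],o['grasp_force'])
```

```text
-78 shift [0.001, -0.0044, -0.0001] turn [-0.0, 0.0, -0.0207]
102 shift [0.001, -0.0044, -0.0001] turn [0.0, 0.0, 0.9793]
q7 -1.062 pos [ 0.5133 -0.0078  0.08  ] yawy -81.72 t 12.5
[0.00522768 0.15060334 0.02315174] [0.53323635 0.1040113  0.13558639] 0.03631801908750781 0.0
```

Request:
{"api": "jog_arm", "payload": {
  "plan": "-1 0 -0.009 0 0 0 0; -1 0 -0.009 0 0 0 0; -1 0 -0.009 0 0 0 0; -1 0 -0.009 0 0 0 0; -1 0 -0.009 -0.0008 0 0 -0.05; -1 0 -0.009 -0.0016 0 0 -0.1; -1 0 -0.009 -0.0025 0 0 -0.15; -1 0 -0.009 -0.0035 0 0 -0.2; -1 0 -0.009 -0.0045 0 0 -0.25; -1 0 -0.009 -0.0055 0 0 -0.3"
}}

```text
time: 13.75
eef_pos: [0.5138, -0.0051, 0.0828]
eef_rot: [0.001, 0.855, 0.519, 0.001]
wrist_force: [2.0, -4.7, -5.1]
finger_gap: 0.0182
grasp_force: 30.0
```

Run:
```python
from h import *
goto(.5135,-.0055,.080,-78);o=manip.get_obs();print(o['moment'],o['wrist_force'],o['finger_gap'],o['grasp_force'])
```

```text
-78 shift [-0.0011, -0.0001, 0.0056] turn [0.001, -0.0003, 0.2804]
102 shift [-0.0011, -0.0001, 0.0056] turn [0.0003, 0.0012, -0.7196]
q7 -0.291 pos [ 0.5138 -0.0051  0.0828] yawy -27.53 t 13.75
[-1.11125139 -0.67709389 -0.18055664] [ 1.98318025 -4.69512617 -5.13561206] 0.01818365284110534 29.994708001613617
```

Request:
{"api": "jog_arm", "payload": {
  "plan": "-1 0 0 0 0 0 -0.05; -1 0 0 -0.001 0 0 -0.1; -1 0 0 -0.002 0 0 -0.15; -1 0 0 -0.003 0 0 -0.2; -1 0 0 -0.004 0 0 -0.25; -1 0 0 -0.005 0 0 -0.3; -1 0 0 -0.006 0 0 -0.35; -1 0 0 -0.007 0 0 -0.4; -1 0 0 -0.008 0 0 -0.45; -1 0 0 -0.009 0 0 -0.5"
}}

```text
time: 15.0
eef_pos: [0.5167, -0.0042, 0.0877]
eef_rot: [0.004, 0.238, 0.971, 0.001]
wrist_force: [11.4, -2.4, -10.6]
finger_gap: 0.0183
grasp_force: 30.0
```

Request:
{"api": "jog_arm", "payload": {
  "plan": "-1 0 0 0 0 0 -0.02; -1 0 0 -0.001 0 0 -0.04; -1 0 0 -0.001 0 0 -0.06; -1 0 0 -0.0015 0 0 -0.08; -1 0 0 -0.0015 0 0 -0.1; -1 0 0 -0.0015 0 0 -0.11; -1 0 0 -0.0015 0 0 -0.12; -1 0 0 -0.0015 0 0 -0.12; -1 0 0 -0.0015 0 0 -0.12; -1 0 0 -0.0015 0 0 -0.12"
}}

```text
time: 16.25
eef_pos: [0.5154, -0.0032, 0.0882]
eef_rot: [0.003, 0.054, 0.999, 0.0]
wrist_force: [7.2, -0.3, -8.1]
finger_gap: 0.0185
grasp_force: 30.0
```

Run:
```python
from h import *
goto(.5135,-.0055,.080,75);o=manip.get_obs();print(o['moment'],o['wrist_force'],o['finger_gap'],o['grasp_force'])
```

```text
75 shift [0.0034, -0.0051, 0.0163] turn [0.0005, 0.0016, 0.049]
255 shift [0.0034, -0.0051, 0.0163] turn [-0.0024, 0.0008, -0.951]
q7 1.358 pos [ 0.5154 -0.0032  0.0882] yawy 83.82 t 16.25
[ 0.05601181 -1.60161867 -0.13072787] [ 7.18830225 -0.26974218 -8.07080495] 0.018520051961388933 29.998400509357452
```

Request:
{"api": "jog_arm", "payload": {
  "plan": "-1 0 0 0.001 0 0 -0.02; -1 0 0 0.001 0 0 -0.04; -1 0 0 0.001 0 0 -0.05; -1 0 0 0.001 0 0 -0.05; 1 0 0 0.001 0 0 -0.05; 1 0 0 0.001 0 0 -0.05; 1 0 0 0 0 0 -0.05; 1 0 0 0 0 0 -0.05; 1 0 0 -0.1 0 0 -0.05; 1 0 0 -0.2 0 0 -0.05"
}}

```text
time: 17.5
eef_pos: [0.5118, -0.0033, 0.1885]
eef_rot: [-0.001, -0.025, 1.0, 0.0]
wrist_force: [1.8, -0.6, -0.5]
finger_gap: 0.0738
grasp_force: 0.0
```

Request:
{"api": "jog_arm", "payload": {
  "plan": "1 -0.05 0.08 -0.05 0 0 0; 1 -0.05 0.16 -0.05 0 0 0; 1 -0.05 0.24 -0.05 0 0 0; 1 -0.05 0.32 -0.05 0 0 0; 1 -0.05 0.4 -0.05 0 0 0; 1 -0.05 0.48 -0.05 0 0 0; 1 -0.05 0.5 -0.05 0 0 0; 1 -0.05 0.5 -0.05 0 0 0; 1 -0.05 0.5 -0.05 0 0 0; 1 -0.05 0.5 -0.05 0 0 0"
}}

```text
time: 18.75
eef_pos: [0.5255, 0.2458, 0.2129]
eef_rot: [-0.0, -0.024, 1.0, -0.0]
wrist_force: [0.0, 0.5, -0.3]
finger_gap: 0.0917
grasp_force: 0.0
```

Run:
```python
from h import *
a=snap('top','top1')[155:235,240:400]
cv2.imwrite('pics/c3.png',cv2.resize(cv2.cvtColor(a,cv2.COLOR_RGB2BGR),None,fx=5,fy=5,interpolation=cv2.INTER_CUBIC))
snap('side','side1');print(manip.get_obs()['q'])
```

```text
[-0.27942007  0.38209523 -0.25929665  1.76019281  0.11331523  1.01390211
  1.03840387]
```

View pics/c3.png

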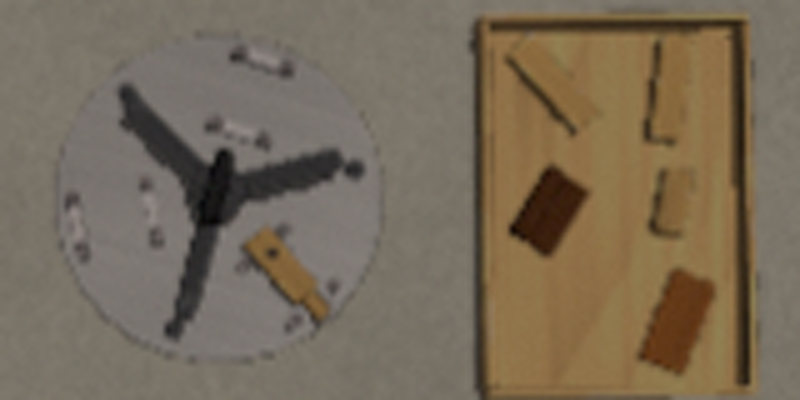

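The arms now stand between the nests, at the bolt holes. The done piece at c3 (285,272) is free in its nest, tenon outward. Next I pick it.

Run:
```python
from h import *
T=lambda l:np.array(l,float)/5+[240,155]-.4
t=pix2w('top',T([(128,90),(335,160),(175,330)]),.063);c=np.array([.5135,-.0055]);r=t[:,:2]-c;print(np.degrees(np.arctan2(r[:,1],r[:,0])),np.hypot(*r.T))
print(pix2w('top',T([(246,247),(267,230),(307,291),(285,305)]),.048)[:,:2].round(4).tolist(),pix2w('top',T([(255,238),(320,312)]),.046).round(4))
goto(.4567,-.056,.13,131.6)
```

```text
[ 40.89797075 -74.36984709 163.06458203] [0.0956919  0.08546679 0.10020854]
[[0.4766, -0.0256], [0.4886, -0.0404], [0.4456, -0.0685], [0.4358, -0.053]] [[ 0.4831 -0.032   0.046 ]
 [ 0.431  -0.0777  0.046 ]]
131.6 shift [0.1666, -0.5974, 0.1663] turn [-0.0001, -0.0, -0.2157]
311.6 shift [0.1666, -0.5974, 0.1663] turn [-0.0, 0.0002, 0.7843]
q7 1.038 pos [0.5254 0.2464 0.213 ] yawy 92.78 t 18.85
```

Request:
{"api": "jog_arm", "payload": {
  "plan": "0 0.02 -0.1 0 0 0 -0.05; 0 0.05 -0.2 0.02 0 0 -0.1; 0 0.08 -0.3 0.05 0 0 -0.15; 0 0.12 -0.4 0.08 0 0 -0.2157; 0 0.15 -0.5 0.12 0 0 -0.2157; 0 0.1666 -0.59 0.16 0 0 -0.2157; 0 0.1666 -0.597 0.166 0 0 -0.2157; 0 0.1666 -0.597 0.166 0 0 -0.2157; 0 0.1666 -0.597 0.2 0 0 -0.2157; 0 0.1666 -0.597 0.23 0 0 -0.2157"
}}

```text
time: 20.1
eef_pos: [0.4579, -0.0531, 0.0981]
eef_rot: [0.001, -0.357, 0.934, -0.0]
wrist_force: [0.4, 0.3, -0.3]
finger_gap: 0.0459
grasp_force: 0.0
```

Run:
```python
from h import *
goto(.4567,-.0555,.030,131.6);print(manip.get_obs()['q'])
```

```text
131.6 shift [0.0052, -0.0018, 0.1363] turn [-0.0003, 0.0005, 0.0014]
311.6 shift [0.0052, -0.0018, 0.1363] turn [-0.0009, -0.0005, -0.9986]
q7 2.237 pos [ 0.4579 -0.0531  0.0981] yawy 131.84 t 20.1
[ 0.26335465  0.3549612  -0.23805136  2.12973309  0.13177828  0.66846447
  2.23726127]
```

Request:
{"api": "jog_arm", "payload": {
  "plan": "0 0.005 -0.002 0.04 0 0 0.0014; 0 0.005 -0.002 0.08 0 0 0.0014; 0 0.005 -0.002 0.105 0 0 0.0014; 0 0.005 -0.002 0.116 0 0 0.0014; 0 0.005 -0.002 0.116 0 0 0.0014; -1 0.005 -0.002 0.116 0 0 0.0014; -1 0.005 -0.002 0.116 0 0 0.0014; -1 0.005 -0.002 0.116 0 0 0.0014; -1 0.005 -0.002 0.116 0 0 0.0014; -1 0.005 -0.002 0.116 0 0 0.0014"
}}

```text
time: 21.35
eef_pos: [0.4559, -0.0572, 0.0402]
eef_rot: [0.0, -0.354, 0.935, -0.0]
wrist_force: [0.2, -0.5, 3.7]
finger_gap: 0.0218
grasp_force: 30.0
```

Request:
{"api": "jog_arm", "payload": {
  "plan": "-1 0 0 0 0 0 0; -1 0 0 0 0 0 0; -1 0 0 0 0 0 0; -1 0 0 -0.02 0 0 0; -1 0 0 -0.05 0 0 0; -1 0 0 -0.1 0 0 0; -1 0 0 -0.15 0 0 0; -1 0 0 -0.2 0 0 0; -1 0 0 -0.22 0 0 0; -1 0 0 -0.22 0 0 0"
}}

```text
time: 22.6
eef_pos: [0.4561, -0.0572, 0.1507]
eef_rot: [0.001, -0.354, 0.935, -0.0]
wrist_force: [0.1, -0.3, -0.6]
finger_gap: 0.0219
grasp_force: 30.0
```

Run:
```python
from h import *
o=manip.get_obs();print(o['q'],o['finger_gap'],o['grasp_force'])
goto(.511,.293,.15,94);goto(.511,.293,.15,94+41)
```

```text
[ 0.29224037  0.26193248 -0.25613793  2.09823174  0.09283433  0.78999155
  2.27331244] 0.021911145966252158 29.977086782455444
94 shift [-0.5458, 0.4523, 0.0014] turn [-0.0003, 0.0005, 0.208]
274 shift [-0.5458, 0.4523, 0.0014] turn [-0.0006, -0.0004, -0.792]
q7 2.273 pos [ 0.4561 -0.0572  0.1507] yawy 131.45 t 22.6
135 shift [-0.5458, 0.4523, 0.0014] turn [-0.0005, 0.0003, -0.0197]
315 shift [-0.5458, 0.4523, 0.0014] turn [0.0005, 0.0007, 0.9803]
q7 2.273 pos [ 0.4561 -0.0572  0.1507] yawy 131.45 t 22.6
```

Request:
{"api": "jog_arm", "payload": {
  "plan": "-1 -0.06 0.05 0 0 0 0.02; -1 -0.12 0.1 0 0 0 0.04; -1 -0.18 0.15 0 0 0 0.06; -1 -0.24 0.2 0 0 0 0.09; -1 -0.3 0.25 0 0 0 0.12; -1 -0.36 0.3 0 0 0 0.15; -1 -0.42 0.35 0 0 0 0.18; -1 -0.48 0.4 0 0 0 0.2; -1 -0.546 0.452 0 0 0 0.208; -1 -0.546 0.452 0 0 0 0.208"
}}

```text
time: 23.85
eef_pos: [0.5091, 0.2974, 0.1486]
eef_rot: [-0.001, -0.038, 0.999, 0.001]
wrist_force: [-1.5, -0.2, -0.5]
finger_gap: 0.0211
grasp_force: 30.0
```

Run:
```python
from h import *
o=manip.get_obs();print(o['q'],o['finger_gap'],o['grasp_force'])
goto(.511,.293,.0185,94)
```

```text
[-0.37977344  0.47412395 -0.2486151   1.78838053  0.14088431  0.89705294
  0.95610132] 0.021148013711084726 29.97738629579544
94 shift [-0.0035, -0.0096, 0.2601] turn [0.0006, -0.0006, 0.0018]
274 shift [-0.0035, -0.0096, 0.2601] turn [0.0009, 0.001, -0.9982]
q7 0.956 pos [0.5091 0.2974 0.1486] yawy 94.33 t 23.85
```

Request:
{"api": "jog_arm", "payload": {
  "plan": "-1 -0.003 -0.009 0.06 0 0 0; -1 -0.003 -0.009 0.12 0 0 0; -1 -0.003 -0.009 0.18 0 0 0; -1 -0.003 -0.009 0.22 0 0 0; -1 -0.003 -0.009 0.245 0 0 0; -1 -0.003 -0.009 0.257 0 0 0; -1 -0.003 -0.009 0.259 0 0 0; -1 -0.003 -0.009 0.259 0 0 0; 0 -0.003 -0.009 0.259 0 0 0; 0 -0.003 -0.009 0.259 0 0 0"
}}

```text
time: 25.1
eef_pos: [0.5129, 0.2889, 0.0208]
eef_rot: [0.0, -0.035, 0.999, 0.0]
wrist_force: [0.3, 0.1, -0.1]
finger_gap: 0.0373
grasp_force: 0.0
```

Request:
{"api": "jog_arm", "payload": {
  "plan": "0 0 0 0 0 0 0; 0 0 0 -0.02 0 0 0; 0 0 0 -0.08 0 0 0; 0 0 0 -0.18 0 0 0; 0 0 0 -0.28 0 0 0; 0 0 -0.1 -0.36 0 0 0; 0 0 -0.2 -0.36 0 0 0; 0 0 -0.32 -0.36 0 0 0; 0 0 -0.44 -0.36 0 0 0; 0 0 -0.56 -0.36 0 0 0"
}}

```text
time: 26.35
eef_pos: [0.5322, 0.0076, 0.2015]
eef_rot: [0.001, -0.035, 0.999, 0.0]
wrist_force: [1.4, 0.9, -0.4]
finger_gap: 0.0459
grasp_force: 0.0
```

Run:
```python
from h import *
a=snap('side','side2');a=cv2.cvtColor(a,cv2.COLOR_RGB2BGR)
cv2.imwrite('pics/c4.png',cv2.resize(a[150:330,190:430],None,fx=3.2,fy=3.2,interpolation=cv2.INTER_CUBIC))
# blank A centre by both: 
A=np.array([[.6142,-.2134],[.632,-.2267],[.573,-.2791],[.5575,-.264]]);print(A.mean(0),np.degrees(np.arctan2(*(A[1]+A[0]-A[2]-A[3])[::-1])))
goto(.593,-.244,.15,52-90)
```

```text
[ 0.594175 -0.2458  ] 41.67654264770305
-38 shift [-0.0922, -0.4869, 0.1057] turn [-0.0007, 0.0024, 0.7301]
142 shift [-0.0922, -0.4869, 0.1057] turn [-0.0019, -0.0006, -0.2699]
q7 1.529 pos [ 0.5324 -0.0034  0.2013] yawy 93.43 t 26.4
```

View pics/c4.png

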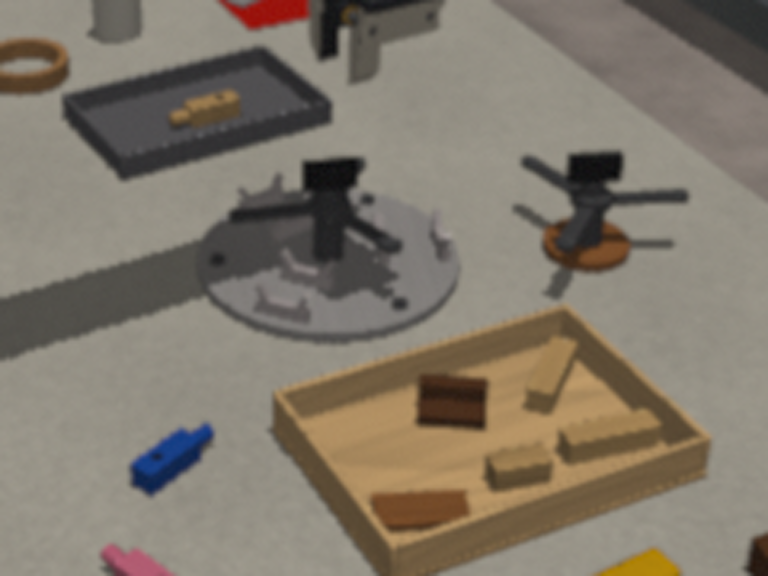

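The tray holds the done piece at c4 (205,107) and the nests are empty. Next is blank A at c4 (552,370), going to the nest just cleared.

Request:
{"api": "jog_arm", "payload": {
  "plan": "-0.2 -0.02 -0.08 0 0 0 0.055; -0.2 -0.04 -0.16 0 0 0 0.11; -0.2 -0.06 -0.24 0 0 0 0.165; -0.2 -0.08 -0.32 0 0 0 0.22; -0.2 -0.092 -0.4 0.02 0 0 0.275; -0.2 -0.092 -0.48 0.05 0 0 0.33; -0.2 -0.092 -0.488 0.1 0 0 0.385; -0.2 -0.092 -0.488 0.1 0 0 0.44; -0.2 -0.092 -0.488 0.1 0 0 0.495; -0.2 -0.092 -0.488 0.1 0 0 0.55"
}}

```text
time: 27.65
eef_pos: [0.5952, -0.2303, 0.1509]
eef_rot: [-0.0, 0.739, 0.674, 0.0]
wrist_force: [0.2, -0.8, 0.2]
finger_gap: 0.0365
grasp_force: 0.0
```

Run:
```python
from h import *
print(manip.get_obs()['q'])
goto(.593,-.2445,.08,-46.5)
```

```text
[ 0.12304689  0.547745    0.28006515  1.67557234 -0.17963009  0.94341618
  0.37742754]
-46.5 shift [-0.0287, -0.0019, 0.1417] turn [0.0, -0.0002, 0.2289]
133.5 shift [-0.0287, -0.0019, 0.1417] turn [0.0003, 0.0, -0.7711]
q7 0.377 pos [ 0.5952 -0.2303  0.1509] yawy -5.3 t 27.65
```

Request:
{"api": "jog_arm", "payload": {
  "plan": "-0.2 -0.015 -0.001 0.02 0 0 0.055; -0.2 -0.0287 -0.002 0.05 0 0 0.11; -0.2 -0.0287 -0.002 0.08 0 0 0.165; -0.2 -0.0287 -0.002 0.11 0 0 0.22; -0.2 -0.0287 -0.002 0.14 0 0 0.229; -0.2 -0.0287 -0.002 0.14 0 0 0.229; -0.2 -0.0287 -0.002 0.14 0 0 0.229; -0.2 -0.0287 -0.002 0.14 0 0 0.229; -0.2 -0.0287 -0.002 0.14 0 0 0.229; -0.2 -0.0287 -0.002 0.14 0 0 0.229"
}}

```text
time: 28.9
eef_pos: [0.5929, -0.2452, 0.0808]
eef_rot: [0.0, 0.928, 0.373, 0.0]
wrist_force: [-0.1, 0.1, 0.7]
finger_gap: 0.0368
grasp_force: 0.0
```

Run:
```python
from h import *
goto(.593,-.2445,.021,-46.5)
b=snap('side','side3')[215:295,330:430];b=cv2.cvtColor(b,cv2.COLOR_RGB2BGR)
p=w2pix('side',[[.593,-.2445,.028]])[0]-[330,215];b=cv2.resize(b,None,fx=6,fy=6,interpolation=cv2.INTER_CUBIC)
cv2.circle(b,tuple(int(v*6) for v in p),4,(0,0,255),1);cv2.imwrite('pics/c5.png',b)
```

```text
-46.5 shift [0.001, -0.0009, 0.1195] turn [0.0001, -0.0001, 0.0017]
133.5 shift [0.001, -0.0009, 0.1195] turn [0.0002, 0.0002, -0.9983]
q7 -0.186 pos [ 0.5929 -0.2452  0.0808] yawy -46.2 t 28.9
```

View pics/c5.png

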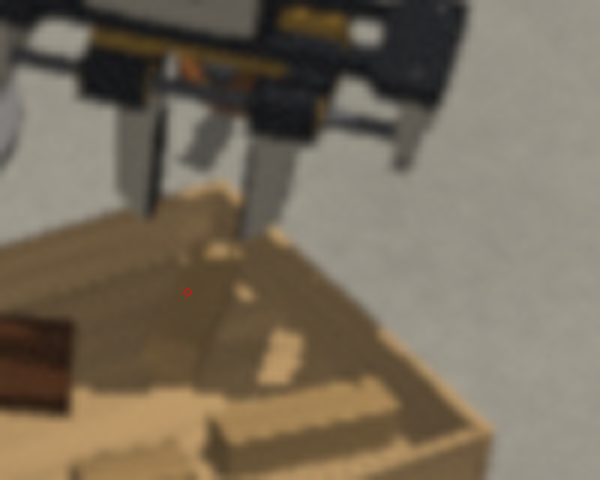

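The gripper's shadow hides blank A, but the projected target (187,293) falls where it lay, and the fingers straddle it. I'll go down and grip.

Request:
{"api": "jog_arm", "payload": {
  "plan": "-0.2 0.001 -0.001 0.03 0 0 0; -0.2 0.001 -0.001 0.06 0 0 0; -0.2 0.001 -0.001 0.09 0 0 0; -0.2 0.001 -0.001 0.11 0 0 0; -0.2 0.001 -0.001 0.12 0 0 0; -0.2 0.001 -0.001 0.12 0 0 0; -1 0.001 -0.001 0.12 0 0 0; -1 0.001 -0.001 0.12 0 0 0; -1 0.001 -0.001 0.12 0 0 0; -1 0.001 -0.001 0.12 0 0 0"
}}

```text
time: 30.2
eef_pos: [0.5933, -0.2445, 0.0211]
eef_rot: [0.0, 0.928, 0.373, 0.0]
wrist_force: [0.1, 0.7, 3.4]
finger_gap: 0.022
grasp_force: 29.8
```

Request:
{"api": "jog_arm", "payload": {
  "plan": "-1 0 0 0 0 0 0; -1 0 0 0 0 0 0; -1 0 0 -0.02 0 0 0; -1 0 0 -0.06 0 0 0; -1 0 0 -0.12 0 0 0; -1 0 0 -0.18 0 0 0; -1 0 0 -0.24 0 0 0; -1 0 0 -0.27 0 0 0; -1 0 0 -0.27 0 0 0; -1 0 0 -0.27 0 0 0"
}}

```text
time: 31.45
eef_pos: [0.5921, -0.2438, 0.1544]
eef_rot: [-0.001, 0.928, 0.373, -0.001]
wrist_force: [-0.5, -0.2, -1.0]
finger_gap: 0.0214
grasp_force: 29.8
```

Run:
```python
from h import *
o=manip.get_obs();print(o['q'],o['finger_gap'],o['grasp_force'])
goto(.4567,-.056,.15,-48.4)
b=snap('side','side4');a=snap('top','top4')
b=cv2.cvtColor(b[160:310,280:440],cv2.COLOR_RGB2BGR)
a=cv2.cvtColor(a[130:250,330:390],cv2.COLOR_RGB2BGR)
cv2.imwrite('pics/c6.png',np.hstack([cv2.resize(b,(533,500),interpolation=cv2.INTER_CUBIC),cv2.resize(a,(250,500),interpolation=cv2.INTER_CUBIC)]))
```

```text
[ 0.0179404   0.57329969  0.45974066  1.67049372 -0.2962423   0.96944585
 -0.22270281] 0.021387399014247445 29.847427904605865
-48.4 shift [0.0645, -0.4585, 0.0096] turn [-0.0006, 0.0002, 0.0122]
131.6 shift [0.0645, -0.4585, 0.0096] turn [-0.0004, -0.0009, -0.9878]
q7 -0.223 pos [ 0.5921 -0.2438  0.1544] yawy -46.2 t 31.45
```

View pics/c6.png

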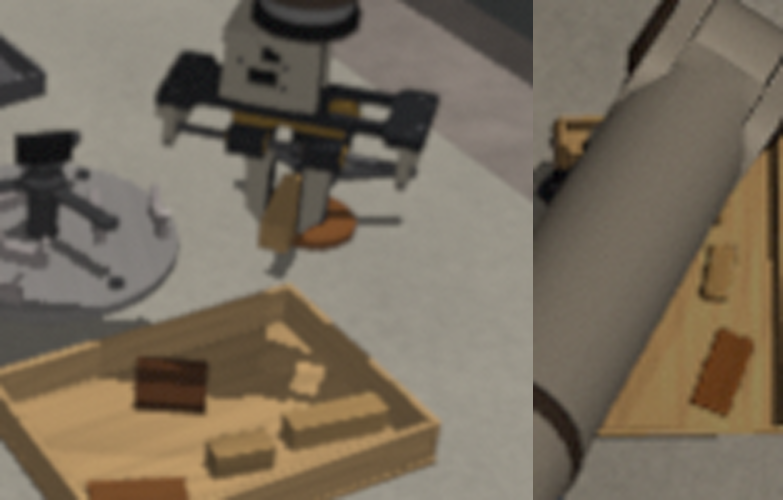

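Request:
{"api": "jog_arm", "payload": {
  "plan": "-1 0.01 -0.06 0 0 0 0; -1 0.02 -0.14 0 0 0 0; -1 0.03 -0.22 0 0 0 0.006; -1 0.04 -0.3 0 0 0 0.012; -1 0.05 -0.38 0 0 0 0.012; -1 0.06 -0.43 0 0 0 0.012; -1 0.0645 -0.4585 0.005 0 0 0.012; -1 0.0645 -0.4585 0.01 0 0 0.012; -1 0.0645 -0.4585 0.05 0 0 0.012; -1 0.0645 -0.4585 0.1 0 0 0.012"
}}

```text
time: 32.8
eef_pos: [0.4589, -0.0579, 0.1052]
eef_rot: [0.001, 0.935, 0.355, 0.001]
wrist_force: [0.0, -0.7, -0.1]
finger_gap: 0.0219
grasp_force: 29.8
```

Run:
```python
from h import *
o=manip.get_obs();print(o['q'],o['finger_gap'],o['grasp_force'])
goto(.4567,-.056,.0415,-48.4)
```

```text
[-0.31736607  0.35963636  0.44952684  2.14199977 -0.24307118  0.68530121
 -0.54927569] 0.02187109309518696 29.847968816757202
-48.4 shift [-0.001, -0.0061, 0.1274] turn [0.0007, -0.0004, -0.0002]
131.6 shift [-0.001, -0.0061, 0.1274] turn [-0.0006, -0.0011, 0.9998]
q7 -0.549 pos [ 0.4589 -0.0579  0.1052] yawy -48.44 t 32.8
```

Request:
{"api": "jog_arm", "payload": {
  "plan": "-1 -0.001 -0.005 0.03 0 0 0; -1 -0.001 -0.005 0.06 0 0 0; -1 -0.001 -0.005 0.08 0 0 0; -1 -0.001 -0.005 0.1 0 0 0; -1 -0.001 -0.005 0.115 0 0 0; -1 -0.001 -0.005 0.125 0 0 0; -1 -0.001 -0.005 0.128 0 0 0; -1 -0.001 -0.005 0.128 0 0 0; -1 -0.001 -0.005 0.128 0 0 0; -1 -0.001 -0.005 0.128 0 0 0"
}}

```text
time: 34.05
eef_pos: [0.4556, -0.055, 0.0417]
eef_rot: [0.0, 0.935, 0.355, 0.0]
wrist_force: [-0.2, -0.6, -0.7]
finger_gap: 0.0215
grasp_force: 29.8
```

Request:
{"api": "jog_arm", "payload": {
  "plan": "-0.4 0 0 0 0 0 0; -0.2 0 0 0 0 0 0; -0.2 0 0 0 0 0 0; -0.2 0 0 -0.01 0 0 0; -0.2 0 0 -0.05 0 0 0; -0.2 0 0 -0.1 0 0 0; -0.2 0 0 -0.15 0 0 0; -0.2 0 0 -0.2 0 0 0; -0.2 0 0 -0.24 0 0 0; -0.2 0 0 -0.24 0 0 0"
}}

```text
time: 35.3
eef_pos: [0.4567, -0.055, 0.163]
eef_rot: [0.0, 0.935, 0.355, 0.002]
wrist_force: [-0.3, -0.5, -0.3]
finger_gap: 0.0364
grasp_force: 0.0
```

Run:
```python
from h import *
o=manip.get_obs();print(o['q'],o['finger_gap'],o['grasp_force'])
goto(.5905,-.3305,.15,84.5)
```

```text
[-0.375016    0.2501107   0.49771739  2.11032977 -0.16466633  0.81367129
 -0.62132992] 0.03636686511818063 0.0
84.5 shift [-0.1661, 0.5896, 0.0266] turn [0.0015, 0.0002, -0.7381]
264.5 shift [-0.1661, 0.5896, 0.0266] turn [0.0002, -0.0012, 0.2619]
q7 -0.621 pos [ 0.4567 -0.055   0.163 ] yawy -48.36 t 35.3
```

Request:
{"api": "jog_arm", "payload": {
  "plan": "-0.2 -0.01 0.06 0 0 0 0.03; -0.2 -0.03 0.14 0 0 0 0.06; -0.2 -0.05 0.22 0 0 0 0.09; -0.2 -0.07 0.3 0 0 0 0.12; -0.2 -0.1 0.38 0 0 0 0.15; -0.2 -0.13 0.46 0 0 0 0.19; -0.2 -0.15 0.54 0.02 0 0 0.23; -0.2 -0.166 0.59 0.03 0 0 0.262; -0.2 -0.166 0.59 0.03 0 0 0.262; -0.2 -0.166 0.59 0.08 0 0 0.262"
}}

```text
time: 36.55
eef_pos: [0.59, -0.3308, 0.1221]
eef_rot: [0.0, 0.999, -0.047, 0.001]
wrist_force: [0.2, 0.8, 0.3]
finger_gap: 0.0371
grasp_force: 0.0
```

Run:
```python
from h import *
o=manip.get_obs();print(o['q'],o['finger_gap'],o['grasp_force'])
goto(.5905,-.3305,.021,-95.5)
a=snap('top','top5')
m=np.float32(a); wood=((m[...,0]-m[...,2])>35)&(m[...,0]>100)
# blank in nest3: wood pixels near
p=w2pix('top',[[.4567,-.056,.048]])[0];ys,xs=np.nonzero(wood);k=np.hypot(xs-p[0],ys-p[1])<20
w=pix2w('top',np.c_[xs[k],ys[k]],.048)[:,:2];print(k.sum(),w.mean(0))
r=w-[.5135,-.0055];u=np.array([np.cos(np.radians(-138.4)),np.sin(np.radians(-138.4))]);v=np.array([-u[1],u[0]])
s=r@u;print('radial',s.min(),s.max(),s.mean(),'lat',(r@v).mean(),(r@v).min(),(r@v).max())
c=np.cov((w-w.mean(0)).T);e=np.linalg.eigh(c)[1][:,1];print('ang',np.degrees(np.arctan2(e[1],e[0])))
```

```text
[ 0.04279694  0.71613663  0.63883189  1.59836057 -0.48808362  0.98937875
 -0.82914142] 0.03709195187395319 0.0
-95.5 shift [0.0004, -0.0007, 0.2021] turn [0.0002, -0.0007, 0.0004]
84.5 shift [0.0004, -0.0007, 0.2021] turn [0.0011, 0.0003, -0.9996]
q7 -0.829 pos [ 0.59   -0.3308  0.1221] yawy -95.42 t 36.55
129 [ 0.45915563 -0.05455617]
radial 0.03787326225611267 0.10853635183469902 0.07320829106376626 lat 0.0006034607912685522 -0.010669008556679554 0.011841434457300806
ang -140.26563078996975
```

Request:
{"api": "jog_arm", "payload": {
  "plan": "-0.2 0.006 0 0.05 0 0 0; -0.2 0.006 0 0.1 0 0 0; -0.2 0.006 0 0.15 0 0 0; -0.2 0.006 0 0.18 0 0 0; -0.2 0.006 0 0.195 0 0 0; -0.2 0.006 0 0.202 0 0 0; -0.2 0.006 0 0.202 0 0 0; -1 0.006 0 0.202 0 0 0; -1 0.006 0 0.202 0 0 0; -1 0.006 0 0.202 0 0 0"
}}

```text
time: 37.85
eef_pos: [0.5928, -0.331, 0.0211]
eef_rot: [0.0, 0.999, -0.048, 0.0]
wrist_force: [-0.5, 0.5, 3.9]
finger_gap: 0.0218
grasp_force: 29.9
```

Request:
{"api": "jog_arm", "payload": {
  "plan": "-1 0 0 0 0 0 0; -1 0 0 0 0 0 0; -1 0 0 0 0 0 0; -1 0 0 -0.03 0 0 0; -1 0 0 -0.08 0 0 0; -1 0 0 -0.14 0 0 0; -1 0 0 -0.2 0 0 0; -1 0 0 -0.26 0 0 0; -1 0 0 -0.27 0 0 0; -1 0 0 -0.27 0 0 0"
}}

```text
time: 39.1
eef_pos: [0.5925, -0.3309, 0.1562]
eef_rot: [0.0, 0.999, -0.048, 0.001]
wrist_force: [0.0, -0.7, -1.2]
finger_gap: 0.0216
grasp_force: 29.9
```

Run:
```python
from h import *
o=manip.get_obs();print(o['q'],o['finger_gap'],o['grasp_force'])
goto(.5856,-.0295,.155,-108.4)
```

```text
[ 0.02931542  0.68292388  0.66131048  1.57060715 -0.46406093  1.04882836
 -0.85067937] 0.02164554274744471 29.94377911090851
-108.4 shift [-0.0717, -0.5987, 0.0024] turn [-0.0, -0.0003, 0.0715]
71.6 shift [-0.0717, -0.5987, 0.0024] turn [0.0005, -0.0, -0.9285]
q7 -0.851 pos [ 0.5925 -0.3309  0.1562] yawy -95.53 t 39.1
```

Request:
{"api": "jog_arm", "payload": {
  "plan": "-1 -0.01 -0.06 0 0 0 0.01; -1 -0.02 -0.14 0 0 0 0.02; -1 -0.03 -0.22 0 0 0 0.03; -1 -0.04 -0.3 0 0 0 0.04; -1 -0.05 -0.38 0 0 0 0.05; -1 -0.06 -0.46 0 0 0 0.06; -1 -0.07 -0.54 0 0 0 0.0715; -1 -0.0717 -0.5987 0 0 0 0.0715; -1 -0.0717 -0.5987 0.03 0 0 0.0715; -1 -0.0717 -0.5987 0.08 0 0 0.0715"
}}

```text
time: 40.35
eef_pos: [0.5853, -0.03, 0.1144]
eef_rot: [0.0, 0.987, -0.16, 0.0]
wrist_force: [-0.7, -0.4, -0.6]
finger_gap: 0.0216
grasp_force: 29.9
```

Run:
```python
from h import *
o=manip.get_obs();print(o['q'],o['finger_gap'],o['grasp_force'])
goto(.5856,-.0295,.0415,-108.4)
```

```text
[-0.52003325  0.60157319  0.70204274  1.84394849 -0.49391182  0.87796471
 -1.47138543] 0.021605390040897877 29.94390517473221
-108.4 shift [0.0002, -0.0012, 0.1458] turn [0.0002, -0.0001, 0.0001]
71.6 shift [0.0002, -0.0012, 0.1458] turn [0.0001, 0.0004, -0.9999]
q7 -1.471 pos [ 0.5853 -0.03    0.1144] yawy -108.37 t 40.35
```

Request:
{"api": "jog_arm", "payload": {
  "plan": "-1 0 -0.001 0.03 0 0 0; -1 0 -0.001 0.06 0 0 0; -1 0 -0.001 0.09 0 0 0; -1 0 -0.001 0.115 0 0 0; -1 0 -0.001 0.135 0 0 0; -1 0 -0.001 0.143 0 0 0; -1 0 -0.001 0.147 0 0 0; -1 0 -0.001 0.147 0 0 0; -1 0 -0.001 0.147 0 0 0; -1 0 -0.001 0.147 0 0 0"
}}

```text
time: 41.6
eef_pos: [0.5859, -0.0289, 0.0423]
eef_rot: [-0.0, 0.987, -0.16, 0.0]
wrist_force: [0.6, 0.6, 0.5]
finger_gap: 0.0219
grasp_force: 29.9
```

Request:
{"api": "jog_arm", "payload": {
  "plan": "-0.4 0 0 0 0 0 0; -0.2 0 0 0 0 0 0; -0.2 0 0 0 0 0 0; -0.2 0 0 -0.02 0 0 0; -0.2 0 0 -0.1 0 0 0; -0.2 0 0 -0.2 0 0 0; -0.2 0 0.1 -0.25 0 0 0; -0.2 0 0.22 -0.25 0 0 0; -0.2 0 0.34 -0.25 0 0 0; -0.2 0 0.46 -0.25 0 0 0"
}}

```text
time: 42.85
eef_pos: [0.5126, -0.2489, 0.168]
eef_rot: [-0.0, 0.987, -0.16, 0.001]
wrist_force: [1.1, -1.0, -0.2]
finger_gap: 0.0367
grasp_force: 0.0
```

```bash
cat > chk.py <<'E'
from h import *
def chk(a,angs=(-138.4,-18.4,101.6)):
    m=np.float32(a); wood=((m[...,0]-m[...,2])>35)&(m[...,0]>100);ys,xs=np.nonzero(wood)
    for A in angs:
        u=np.array([np.cos(np.radians(A)),np.sin(np.radians(A))]);v=np.array([-u[1],u[0]]);c=np.array([.5135,-.0055])
        p=w2pix('top',[[*(c+.076*u),.048]])[0];k=np.hypot(xs-p[0],ys-p[1])<17
        if k.sum()<30: print(A,'none',k.sum());continue
        w=pix2w('top',np.c_[xs[k],ys[k]],.048)[:,:2];r=w-c;s=r@u;e=np.linalg.eigh(np.cov((w-w.mean(0)).T))[1][:,1]
        print(A,k.sum(),'radial',np.round([s.min(),s.max(),s.mean()],4),'lat',np.round([(r@v).mean(),np.ptp(r@v)],4),'ang',np.degrees(np.arctan2(e[1],e[0])).round(1))
E
python3 - <<'E'
from chk import *
a=snap('top','top6');chk(a);snap('side','side6')
print(manip.get_obs()['q'])
b=cv2.cvtColor(a[155:235,240:320],cv2.COLOR_RGB2BGR);d=cv2.cvtColor(cv2.cvtColor(cv2.imread('pics/side6.png'),cv2.COLOR_BGR2RGB)[185:265,250:340],cv2.COLOR_RGB2BGR)
cv2.imwrite('pics/c7.png',np.hstack([cv2.resize(b,(400,400),interpolation=cv2.INTER_CUBIC),cv2.resize(d,(400,400),interpolation=cv2.INTER_CUBIC)]))
E
```

```text
-138.4 136 radial [0.0379 0.1132 0.0754] lat [0.0006 0.0225] ang -139.9
-18.4 133 radial [0.0398 0.1164 0.0778] lat [-0.0016  0.0214] ang 161.1
101.6 none 0
[-0.18321155  0.50927812  0.78605532  1.85387901 -0.43127143  0.95439102
 -1.110381  ]
```

View pics/c7.png

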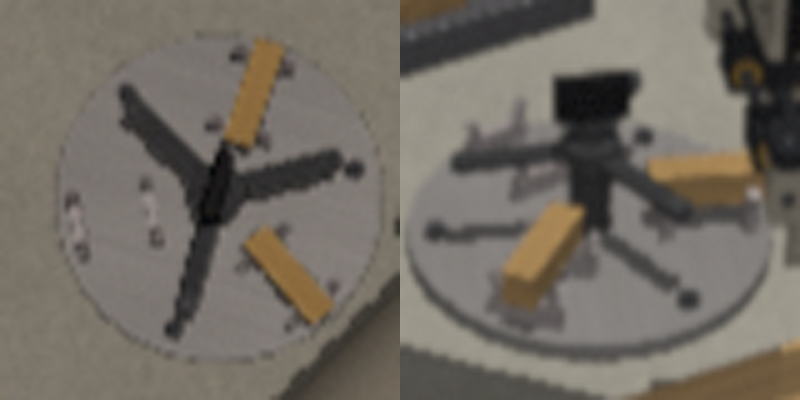

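Both blanks sit flat in their nests, at c7 left (255,92) and (290,275), with radial centres 78 and 75.5 mm. Next I do the nut up, turning clockwise.

Request:
{"api": "jog_arm", "payload": {
  "plan": "0.3 -0.01 -0.02 -0.03 0 0 -0.055; 0.3 -0.03 -0.08 -0.06 0 0 -0.11; 0.3 -0.05 -0.16 -0.06 0 0 -0.165; 0.3 -0.08 -0.24 -0.06 0 0 -0.22; 0.6 -0.1 -0.32 -0.06 0 0 -0.275; 0.6 -0.13 -0.4 -0.06 0 0 -0.33; 1 -0.153 -0.466 -0.06 0 0 -0.385; 1 -0.153 -0.466 -0.06 0 0 -0.44; 1 -0.153 -0.466 -0.06 0 0 -0.495; 1 -0.153 -0.466 -0.06 0 0 -0.55"
}}

```text
time: 44.2
eef_pos: [0.514, -0.002, 0.1976]
eef_rot: [0.0, 0.761, 0.649, 0.0]
wrist_force: [-0.8, 0.4, -0.5]
finger_gap: 0.0919
grasp_force: 0.0
```

Run:
```python
from h import *
o=manip.get_obs();print(o['q'])
goto(.5135,-.0045,.0885,75)
```

```text
[-0.38954004  0.28787685  0.40245317  1.95282359 -0.13932626  0.92686042
 -0.07658121]
75 shift [-0.005, -0.0003, 0.2182] turn [0.0001, 0.0002, -0.4671]
255 shift [-0.005, -0.0003, 0.2182] turn [0.0002, -0.0002, 0.5329]
q7 -0.077 pos [ 0.514  -0.002   0.1976] yawy -9.08 t 44.2
```

Request:
{"api": "jog_arm", "payload": {
  "plan": "1 -0.005 0 0 0 0 -0.055; 1 -0.005 0 0 0 0 -0.11; 1 -0.005 0 0 0 0 -0.165; 1 -0.005 0 0.02 0 0 -0.22; 1 -0.005 0 0.05 0 0 -0.275; 0.5 -0.005 0 0.09 0 0 -0.33; 0 -0.005 0 0.13 0 0 -0.385; 0 -0.005 0 0.17 0 0 -0.44; 0 -0.005 0 0.2 0 0 -0.467; 0 -0.005 0 0.216 0 0 -0.467"
}}

```text
time: 45.45
eef_pos: [0.5133, -0.0048, 0.0887]
eef_rot: [-0.0, 0.134, 0.991, -0.0]
wrist_force: [-0.1, -0.4, 0.2]
finger_gap: 0.0483
grasp_force: 0.0
```

Request:
{"api": "jog_arm", "payload": {
  "plan": "0 0 0 0 0 0 0; 0 0 0 0 0 0 0; -1 0 0 0 0 0 0; -1 0 0 0 0 0 0; -1 0 0 0 0 0 0; -1 0 0 0 0 0 0; -1 0 0 0 0 0 0; -1 0 0 0 0 0 0; -1 0 0 0 0 0 0; -1 0 0 0 0 0 0"
}}

```text
time: 46.7
eef_pos: [0.5142, -0.0033, 0.0893]
eef_rot: [0.0, 0.133, 0.991, 0.001]
wrist_force: [1.6, 5.3, 1.7]
finger_gap: 0.0182
grasp_force: 30.0
```

Run:
```python
from h import *
o=manip.get_obs();print(o['q'],o['moment'],o['wrist_force'])
goto(.5135,-.0045,.0885,75)
```

```text
[-0.13160894  0.43683233  0.10467494  2.01874605 -0.07149673  0.68829556
  1.32251251] [ 1.18782547 -0.22978655 -0.02703395] [1.55237289 5.29393594 1.72993335]
75 shift [0.0006, -0.0027, 0.0015] turn [0.0005, 0.0002, -0.0016]
255 shift [0.0006, -0.0027, 0.0015] turn [0.0003, -0.0007, 0.9984]
q7 1.323 pos [ 0.5142 -0.0033  0.0893] yawy 74.71 t 46.7
```

Request:
{"api": "jog_arm", "payload": {
  "plan": "-1 0 0.004 0.0009 0 0 0.05; -1 0 0.004 0.0018 0 0 0.1; -1 0 0.004 0.0028 0 0 0.15; -1 0 0.004 0.0038 0 0 0.2; -1 0 0.004 0.0047 0 0 0.25; -1 0 0.004 0.0056 0 0 0.3; -1 0 0.004 0.0066 0 0 0.35; -1 0 0.004 0.0075 0 0 0.4; -1 0 0.004 0.0085 0 0 0.45; -1 0 0.004 0.0094 0 0 0.5"
}}

```text
time: 47.95
eef_pos: [0.5153, -0.0023, 0.0847]
eef_rot: [0.001, 0.796, 0.605, 0.001]
wrist_force: [3.4, 2.8, -2.1]
finger_gap: 0.0178
grasp_force: 30.0
```

Run:
```python
from h import *
o=manip.get_obs();print(o['q'],o['moment'],o['wrist_force'],o['finger_gap'])
goto(.5135,-.0045,.0785,-110)
```

```text
[-0.44445185  0.48702589  0.48815773  2.02922799 -0.34658636  0.70282257
 -0.00928582] [ 0.56036361 -0.61025232  0.20555363] [ 3.43011559  2.80206776 -2.07361206] 0.017752612198669
-110 shift [-0.0052, -0.0023, 0.0123] turn [0.0003, -0.0007, 0.5245]
70 shift [-0.0052, -0.0023, 0.0123] turn [0.0007, 0.0003, -0.4755]
q7 -0.009 pos [ 0.5153 -0.0023  0.0847] yawy -15.59 t 47.95
```

Request:
{"api": "jog_arm", "payload": {
  "plan": "-1 0 0 0.001 0 0 0.05; -1 0 0 0.002 0 0 0.1; -1 0 0 0.003 0 0 0.15; -1 0 0 0.004 0 0 0.2; -1 0 0 0.005 0 0 0.25; -1 0 0 0.006 0 0 0.3; -1 0 0 0.0065 0 0 0.35; -1 0 0 0.0075 0 0 0.4; -1 0 0 0.0085 0 0 0.45; -1 0 0 0.0094 0 0 0.49"
}}

```text
time: 49.2
eef_pos: [0.516, -0.0034, 0.0801]
eef_rot: [0.001, 0.993, -0.12, 0.002]
wrist_force: [4.6, 0.1, -2.0]
finger_gap: 0.018
grasp_force: 30.0
```

Run:
```python
from h import *
o=manip.get_obs();print(o['q'],o['moment'],o['wrist_force'],o['finger_gap'])
goto(.5135,-.0045,.0785,-110)
```

```text
[-0.72097872  0.61760419  0.86383688  2.0386102  -0.66855729  0.78700386
 -1.26322425] [ 0.02681842 -0.84085522  0.21344128] [ 4.60119914  0.0512369  -2.02937989] 0.01801825637896277
-110 shift [-0.0043, 0.0034, 0.0032] turn [0.0002, -0.0012, 0.0346]
70 shift [-0.0043, 0.0034, 0.0032] turn [0.0018, 0.0003, -0.9654]
q7 -1.263 pos [ 0.516  -0.0034  0.0801] yawy -103.78 t 49.2
```

Request:
{"api": "jog_arm", "payload": {
  "plan": "-1 0 0 0.0005 0 0 0.02; -1 0 0 0.001 0 0 0.04; -1 0 0 0.001 0 0 0.06; -1 0 0 0.001 0 0 0.08; -1 0 0 0.001 0 0 0.1; -1 0 0 0.001 0 0 0.1; -1 0 0 0.001 0 0 0.1; -1 0 0 0.001 0 0 0.1; -1 0 0 0.001 0 0 0.1; -1 0 0 0.001 0 0 0.1"
}}

```text
time: 50.45
eef_pos: [0.5148, -0.003, 0.0797]
eef_rot: [-0.0, 0.962, -0.271, 0.001]
wrist_force: [-0.0, 1.5, 5.6]
finger_gap: 0.0179
grasp_force: 30.0
```

Run:
```python
from h import *
o=manip.get_obs();print(o['q'],o['moment'],o['wrist_force'],o['finger_gap'])
goto(.5135,-.0045,.0785,-110)
```

```text
[-0.7683462   0.65523876  0.93561101  2.04084823 -0.73505172  0.82004845
 -1.51501849] [0.20062659 0.10450219 0.29557668] [-0.02631879  1.45180367  5.59462179] 0.017871832349238767
-110 shift [-0.0007, 0.0039, 0.0024] turn [-0.0001, -0.0003, -0.0639]
70 shift [-0.0007, 0.0039, 0.0024] turn [-0.0005, 0.0001, 0.9361]
q7 -1.515 pos [ 0.5148 -0.003   0.0797] yawy -121.5 t 50.45
```

Request:
{"api": "jog_arm", "payload": {
  "plan": "0 0 0 0 0 0 0; 1 0 0 0 0 0 0; 1 0 0 0 0 0 0; 1 0 0 0 0 0 0; 1 0 0 -0.05 0 0 0; 1 0 0 -0.15 0 0 0; 1 0 0 -0.25 0 0 0; 1 0 0.1 -0.3 0 0 0; 1 0 0.2 -0.3 0 0 0; 1 0 0.3 -0.3 0 0 0"
}}

```text
time: 51.7
eef_pos: [0.4349, -0.1315, 0.2293]
eef_rot: [-0.0, 0.962, -0.271, 0.0]
wrist_force: [0.3, -0.1, 0.1]
finger_gap: 0.0917
grasp_force: 0.0
```

Request:
{"api": "jog_arm", "payload": {
  "plan": "1 0.1 0.1 0 0 0 0; 1 0.2 0.2 0 0 0 0; 1 0.2 0.2 0 0 0 0; 1 0.2 0.2 0 0 0 0; 1 0.2 0.2 0 0 0 0; 1 0.2 0.2 0 0 0 0; 1 0.2 0.2 0 0 0 0; 1 0.2 0.2 0 0 0 0; 1 0.2 0.2 0 0 0 0; 1 0.2 0.2 0 0 0 0"
}}

```text
time: 52.95
eef_pos: [0.4686, -0.2679, 0.2291]
eef_rot: [-0.0, 0.962, -0.272, 0.0]
wrist_force: [0.4, -0.4, -0.5]
finger_gap: 0.0921
grasp_force: 0.0
```

Run:
```python
from chk import *
a=snap('top','top7');chk(a);d=snap('side','side7')
def q(i,s):return cv2.resize(cv2.cvtColor(i,cv2.COLOR_RGB2BGR),(400,400),interpolation=cv2.INTER_CUBIC)
cv2.imwrite('pics/c8.png',np.hstack([q(a[155:235,240:320],0),q(d[185:265,250:340],0)]))
o=manip.get_obs();print(o['eef_pos'],o['time'])
```

```text
-138.4 54 radial [0.0414 0.1129 0.095 ] lat [-0.0011  0.0219] ang 51.5
-18.4 60 radial [0.0432 0.1164 0.0938] lat [-0.0041  0.0214] ang 172.8
101.6 none 0
[ 0.46855161 -0.26802924  0.2290616 ] 53.05
```

View pics/c8.png

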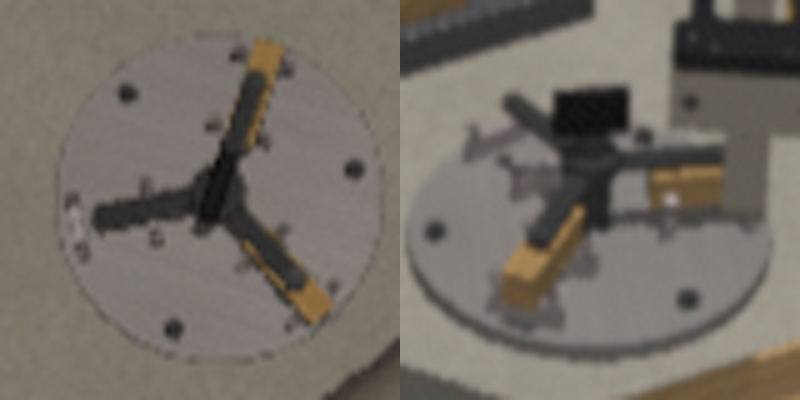

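The arms lie over both blanks. I'll compare the nut angle numerically with the starting picture, since the start was fully done up.

Run:
```python
from h import *
p=w2pix('top',[[.5135,-.0055,.055]])[0];print(p)
def ang(n):
    g=cv2.cvtColor(cv2.imread(f'pics/{n}.png'),cv2.COLOR_BGR2GRAY)
    ys,xs=np.nonzero(g<70);w=pix2w('top',np.c_[xs,ys],.055)[:,:2]-[.5125,-.0055];r=np.hypot(*w.T);k=(r>.035)&(r<.085)
    a=np.degrees(np.arctan2(w[k,1],w[k,0]))
    for c in (-16,104,-136):
        d=(a-c+180)%360-180;s=abs(d)<15;print(n,c,s.sum(),(c+d[s].mean()).round(2),end=' | ')
    print()
ang('top0');ang('top7')
```

```text
[283.06592763 193.36258747]
top0 -16 57 -15.15 | top0 104 75 103.18 | top0 -136 66 -135.88 | 
top7 -16 63 -17.78 | top7 104 75 101.22 | top7 -136 68 -138.65 |
```

Run:
```python
import cv2,numpy as np
a=cv2.imread('pics/top7.png')[140:250,170:400];b=cv2.imread('pics/side7.png')[140:340,190:430]
cv2.imwrite('pics/c9.png',np.vstack([cv2.resize(a,(600,287),interpolation=cv2.INTER_CUBIC),cv2.resize(b[:115],(600,288),interpolation=cv2.INTER_CUBIC)]))
```

```text
(no output)
```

View pics/c9.png

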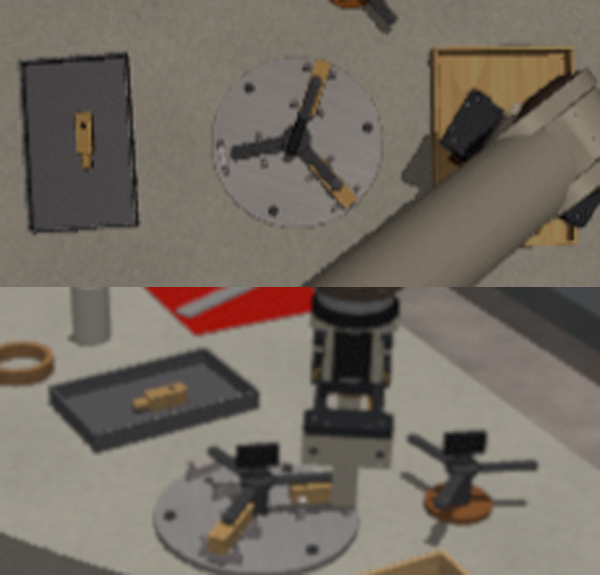

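The tenoned piece lies in the tray (85,135), the arms cover both blanks, and the spare nut is where it was. I'm handing in.

```bash
python3 -c "
from workcell import manip
print(manip.close_job())"
```

```text
the job is handed in; nothing more can be done
None
```

The job is handed in at about 53 s: the one finished piece is in the tray, both blanks lie flat and centred to about 2 mm in their own nests, and the nut (ordinary thread, undone counter-clockwise) is done up to its stop with arms over the blanks; the offcuts were not touched, though my last check did not show them.

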